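# Stand, then teapot, on the slate

### The job

Get the small teapot ready for tea: first lay the cork-topped pot stand in the middle of the slate slab, lying along the slab, and let go of it. Then take the aluminium teapot by its bail handle and set it down gently and upright in the middle of the stand, spout whichever way you like. Do not disturb the white milk jug.

Things in the scene. Friction and masses are not known exactly. Their poses are not given: they have to be found in the camera images.
- stand: Loose pot stand, a flat oblong with round ends: 120 mm long, 56 mm wide, 16 mm thick, pale wood below and cork on top, about 0.12 kg. It lies flat on the board. Origin: centre of its underside; x along its length, y across its width, z up. Easily gripped from above across the 56 mm width at its middle.
- teapot: Small cast-look aluminium teapot, 0.4 kg, upright, lid fixed on. Round body 94 mm wide, flat foot 54 mm wide. Origin: centre of the foot's underside; z up, spout tip 80 mm out on +x. A rigid bail handle arches over it in its x-z plane; on top a straight black grip bar 60 mm long (x), 14 wide (y), 16 high, its middle 130 mm above the origin. Lid knob's top at 89 mm; free space between.
- slate: Fixed blue-grey slate slab lying on the board, 180 mm long, 120 mm wide, 8 mm thick. Origin: centre of its underside, at the board's surface; x along its length, y across its width, z up.
- jug: White porcelain milk jug, a bystander: 72 mm across, 92 mm high, a handle on its +y side out to 59 mm from the centre. Origin: centre of its underside. Leave it standing where it is.
Things that resemble listed ones, but are neither listed nor needed, are in the scene too. Leave any green or red look-alike of the slate alone. Leave any purple look-alike of the teapot alone.

How it is judged:
On the way, in this order (a step that is already met when the one before it is completed fails the run):
1. the stand lies flat in the middle of the slate, along it, let go, the teapot not yet on it (horizontal distance between stand and slate below 0.02 m and angle between the x axis of stand and the x axis of slate, either way round below 0.2 rad and z of stand in the frame of slate between 0.004 and 0.012 m and angle between stand's own z axis and vertical below 0.1 rad and contact force between the fingers and stand below 0.5 N and contact force between teapot and stand below 0.1 N), for 0.2 s.
2. the teapot stands upright in the middle of the stand, let go (horizontal distance between teapot and stand below 0.015 m and z of teapot in the frame of stand between 0.011 and 0.021 m and angle between teapot's own z axis and vertical below 0.1 rad and contact force between the fingers and teapot below 0.5 N), for 0.2 s.
At the end, for the whole second after the job is handed in: The stand lies flat on the slate, its centre within 20 mm of the slab's centre and its length within 11 degrees of the slab's length (either way round); the teapot stands upright (within 6 degrees) on the stand, its centre within 15 mm of the stand's centre; both are let go and at rest (horizontal distance between stand and slate below 0.02 m and angle between the x axis of stand and the x axis of slate, either way round below 0.2 rad and z of stand in the frame of slate between 0.004 and 0.012 m and angle between each of stand, teapot's own z axis and vertical below 0.1 rad and horizontal distance between teapot and stand below 0.015 m and z of teapot in the frame of stand between 0.011 and 0.021 m and linear speed of each of teapot, stand below 0.02 m/s); the robot touches nothing.
It fails at once if the milk jug is shifted by more than 20 mm or tipped (distance of jug from where it was at the start of the episode above 0.02 m or angle between jug's own z axis and vertical above 0.3 rad).
It fails at once if the teapot is dropped or slammed onto the stand (over 45 N between them) (contact force between teapot and stand above 45 N).
It also fails if it takes over 64 s, if anything falls off the work surface, if the arm or the gripper's body presses on something with over 40 N, if the wrist force passes 120 N, or if a joint passes its speed limit or range.

### The arm

A 6-joint arm with a two-finger parallel gripper is mounted at the origin on the work surface. World frame = base frame: x ahead of the robot, y to its left, z up, the work surface at z = 0. Lengths are in m, angles in rad, forces in N, time in s.
With the tool pointing down it reaches from about 0.35 to 0.85 m from the base axis. Payload 8.1 kg.
Tool frame: the origin (TCP) lies between the finger pads; the fingertips stand 22 mm ahead of it and the grasp point (between the pads) lies 3 mm ahead of it; z points along the fingers, y is the line along which they close (so a half turn about z gives the same grasp; the last joint's range is limited). The gripper opens to 85 mm and grips with 20 to 120 N. Pads are 22 mm wide; open, the fingers measure 114 mm over their backs; the gripper's body (76 mm by 85 mm) begins 54 mm behind the grasp point. The pads swing forward as they close: fully open they stand 13 mm farther back than shut.
Start: joints at [1.209, 0.13, 1.488, -0, 1.523, -0.085], TCP at [0.164, 0.577, 0.253] pointing down, gripper open.
Joint ranges: [-2.96, 2.96], [-0.89, 2.26], [0.02, 2.5], [-1.34, 4.48], [0, 2.73], [-2.66, 2.66]. Speed limits (rad/s): [2.39, 2.39, 2.79, 3.14, 3.14, 3.14].

### API

Orientations are given as a unit quaternion [x, y, z, w].
In Python, from rig import ctrl, camera, get_calibration gives the robot as it stands. The module is installed in compiled form; this text tells all that it offers.
- The arm moves only by the tool step_arm, never from a script. Its argument "increments" is a list of rows, each a list of 7 numbers: the shift along the tool's x, y, z in m, then the turn, a rotation vector about the tool's x, y, z in rad, then the opening, from 0 (shut) to 1 (fully open). A call has 1 to 20 rows; each row is the pose to reach, as a shift and turn from the pose commanded when the call began, along the tool's axes at that moment; what a row does not reach only later rows make up. A row lasts 1/12 s, in which the tool goes at most 41.7 mm and 7.16 degrees, less where a joint would pass 70% of its speed; a pose out of reach is approached as far as the arm can. A call with a gripper value outside its range is refused whole. The fingers move at their own pace and stop on an object; "newtons" is the grip in N (left out, the last holds). Time passes only in rows, so rows that repeat a pose let the fingers close. It gives the time, the measured TCP pose, the force, the opening and the grip force at its end, in the units of the state.
- ctrl.state(): the state, without advancing time (a new reading comes with each control period).
- camera(name): name is "scene" or "side" or "wrist"; returns (picture, depth): 420x560x3 uint8, red, green, blue; 420x560 float32, m along the optical axis (not along the pixel's ray), 0 where there is no reading.
- get_calibration(name): a dict with "fx", "fy", "cx", "cy" (pixels), "extrinsics" (4x4, takes a point from camera to world coordinates). Camera axes: x right, y up, looking along -z (the intrinsics and any distortion apply to the point x, -y, -z); pixel columns grow to the right and rows downward; lengths in m; the calibration is good to about 2 mm. A picture is of the moment at which its call begins: read the wrist's pose just before it. get_calibration takes no time and is no camera call; for the wrist camera it gives the pose at the moment of the call.
- ctrl.close_job(): hands the job in; it is judged then, once.
The state is a dict: "t": time; "joint_positions": joint angles; "dq": joint speeds; "tau": joint torques, N m; "tool_pos": TCP position; "ee_rot": TCP orientation; "ft_force": force on the tool from outside, world axes, zero at the start; "wrist_torque": the same for the moment, N m; "opening": finger opening in m; "finger_force": force on a finger pad.
Only numpy, scipy, OpenCV 4.12 (cv2) and the standard library are available. Lean on these libraries where they do the work, as an engineer would, in place of code of your own. Each camera call takes 0.05 s, during which the arm holds its last target. There are 200 camera calls.

## Working session

There is one attempt and no reset: what is moved stays moved. The work goes in short steps, Python scripts to look and compute and a tool call to move; the robot and the scene stay as the last step left them, time stands still between calls to the robot, and variables do not carry over. Pictures are saved under pics/ and viewed, at most 10 in all, crops included, and the job is handed in when it is done.

Besides the shell and the picture viewer there is one more tool, called after "Request:" by a JSON object that holds its "api" and its "payload". step_arm: Moves the arm, as the interface text tells. Its arguments: {"type":"object","properties":{"increments":{"type":"array"},"newtons":{"type":"number"}},"required":["increments"]}

```bash
mkdir -p pics
cat > h.py <<'E'
import numpy as np, cv2
from rig import ctrl, camera, get_calibration
def snap(n):
    c=get_calibration(n); p,d=camera(n); return p,d,c
def world(c,d):
    h,w=d.shape; u,v=np.meshgrid(np.arange(w),np.arange(h))
    P=np.stack([(u-c['cx'])/c['fx']*d,-(v-c['cy'])/c['fy']*d,-d],-1)
    E=np.array(c['extrinsics']); return P@E[:3,:3].T+E[:3,3]
E
python3 - <<'E'
from h import *
for n in ['scene','side']:
    p,d,c=snap(n); np.savez(f'pics/{n}.npz',p=p,W=world(c,d),d=d,E=c['extrinsics'])
    cv2.imwrite(f'pics/{n}0.png',p[...,::-1]); print(n,{k:v for k,v in c.items()})
s=ctrl.state();print(s)
E
```

```text
scene {'fx': 529.3132511059761, 'fy': 529.3132511059761, 'cx': 284.27962993850315, 'cy': 209.29192602051333, 'extrinsics': array([[ 0.25259427, -0.60707138,  0.75343246,  1.57543382],
       [ 0.96739384,  0.17340733, -0.18460514, -0.1358974 ],
       [-0.01858222,  0.77549612,  0.63107881,  0.90459781],
       [ 0.        ,  0.        ,  0.        ,  1.        ]])}
side {'fx': 419.29168693331326, 'fy': 419.29168693331326, 'cx': 281.0736546808562, 'cy': 216.82297702578958, 'extrinsics': array([[ 0.8993591 ,  0.28544908, -0.33116769,  0.19244132],
       [-0.43679918,  0.61948411, -0.65226215, -0.56621231],
       [ 0.01896549,  0.73127167,  0.68182259,  0.74728978],
       [ 0.        ,  0.        ,  0.        ,  1.        ]])}
{'t': 0.1, 'joint_positions': array([ 1.20857916e+00,  1.31090233e-01,  1.48917397e+00, -3.16638913e-05,
        1.52297602e+00, -8.53750281e-02]), 'dq': array([-6.09220348e-04, -1.09334030e-03, -1.29703970e-03, -1.22243357e-05,
        1.39896692e-03,  2.28594734e-04]), 'tau': array([ 1.41901626e-03, -5.70950782e+01, -5.01942194e+01, -1.56109140e-04,
        8.24323244e-03, -1.73317829e-05]), 'tool_pos': array([0.16380561, 0.57673744, 0.25234457]), 'ee_rot': array([ 1.37978651e-01,  9.90434860e-01, -8.06753066e-04, -1.67406405e-04]), 'ft_force': array([-0.02971757,  0.43253977,  0.36342185]), 'wrist_torque': array([ 0.00689502,  0.01900518, -0.02329084]), 'finger_force': 0.0, 'opening': 0.08539848885773438}
```

View pics/scene0.png

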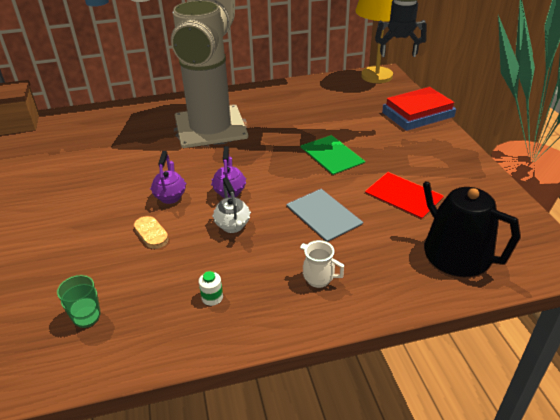

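View pics/side0.png

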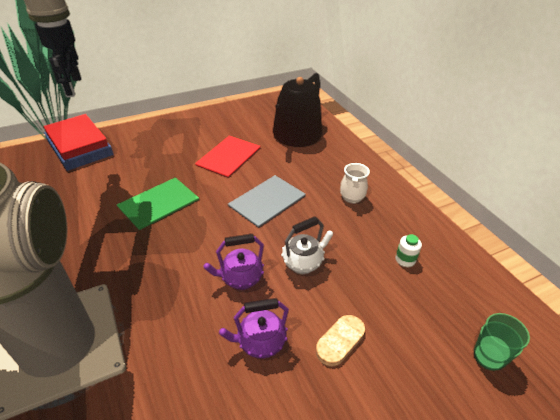

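Scene view: the stand is at (151,232), a cork oblong. The slate candidates are blue-grey (325,213), green (333,154) and red (404,194); the blue-grey one fits. The teapot candidates are aluminium (231,213) and purple (168,185) and (229,180); the aluminium one fits. The jug is at (319,265). I'll measure these and make one enlarged crop to confirm.

```bash
cat > m.py <<'E'
from h import *
def fit(W,m,tag):
    P=W[m]; z=np.median(P[:,2]); r=cv2.minAreaRect((P[:,:2]*1000).astype(np.float32))
    b=cv2.boxPoints(r); e=[b[1]-b[0],b[2]-b[1]]; l=max(e,key=np.linalg.norm)
    print(tag,m.sum(),'c',np.round(r[0],1),'size',np.round(r[1],1),'yaw',round(np.degrees(np.arctan2(l[1],l[0]))%180,1),'z',round(z*1000,1),'mean',np.round(P.mean(0)*1000,1))
def big(m):
    m=cv2.morphologyEx(m.astype(np.uint8),cv2.MORPH_OPEN,np.ones((3,3)))
    n,l,s,_=cv2.connectedComponentsWithStats(m); return l==1+np.argmax(s[1:,4]) if n>1 else m>0
E
python3 - <<'E'
from m import *
for n,roi in [('scene',dict(st=(120,205,180,260),sl=(280,180,370,245),te=(210,175,255,238),ju=(295,235,350,292))),('side',dict(st=(310,310,370,368),sl=(222,172,310,228),te=(278,212,338,275),ju=(335,160,375,206)))]:
    f=np.load(f'pics/{n}.npz'); p,W,d=f['p'],f['W'],f['d']; hsv=cv2.cvtColor(p,cv2.COLOR_RGB2HSV); H,S,V=[hsv[...,i].astype(int) for i in range(3)]
    def R(k):
        a=roi[k]; m=np.zeros(d.shape,bool); m[a[1]:a[3],a[0]:a[2]]=1; return m&(d>0)
    z=W[...,2]
    fit(W,big(R('st')&(H>15)&(H<32)&(z>.010)&(z<.022)),n+' stand')
    fit(W,big(R('sl')&(H>80)&(H<125)&(S>20)&(z<.02)),n+' slate')
    fit(W,big(R('te')&(V<70)&(z>.115)&(z<.155)),n+' bar')
    fit(W,big(R('te')&(S<60)&(z>.02)&(z<.10)),n+' body')
    fit(W,big(R('ju')&(z>.02)&(z<.11)),n+' jug')
p=cv2.imread('pics/scene0.png')[130:280,110:390]; cv2.imwrite('pics/crop.png',cv2.resize(p,None,fx=2.8,fy=2.8,interpolation=cv2.INTER_CUBIC))
E
```

```text
scene stand 599 c [ 499.1 -227.3] size [120.9  57.4] yaw 20.4 z 17.1 mean [ 502.5 -226.4   17.1]
scene slate 1934 c [550.  220.8] size [183.4 122.4] yaw 20.5 z 8.8 mean [554.9 221.3   8.8]
scene bar 84 c [529.3 -20.5] size [58.5 11.7] yaw 5.5 z 138.2 mean [530.9 -21.  137.4]
scene body 895 c [540.7 -26.4] size [100.5  98.4] yaw 57.7 z 63.2 mean [549.6 -22.1  60.4]
scene jug 1296 c [769.5 144.8] size [83.3 74.4] yaw 88.0 z 63.6 mean [776.4 139.4  62.7]
side stand 1398 c [ 502.4 -227.3] size [120.1  57.1] yaw 21.2 z 17.7 mean [ 500.7 -228.8   17.7]
side slate 0 c [0. 0.] size [0. 0.] yaw 0.0 z nan mean [nan nan nan]
side bar 192 c [528.6 -22.5] size [63.8 13.2] yaw 4.0 z 137.9 mean [525.5 -24.6 136. ]
side body 1280 c [536.4 -33.4] size [ 79.9 120.1] yaw 165.1 z 65.1 mean [523.1 -35.2  61.4]
side jug 857 c [766.1 137.4] size [68.8 72.6] yaw 95.4 z 65.9 mean [761.9 129.8  64.3]
  return _methods._mean(a, axis=axis, dtype=dtype,
  ret = ret.dtype.type(ret / rcount)
m.py:5: RuntimeWarning: Mean of empty slice.
  print(tag,m.sum(),'c',np.round(r[0],1),'size',np.round(r[1],1),'yaw',round(np.degrees(np.arctan2(l[1],l[0]))%180,1),'z',round(z*1000,1),'mean',np.round(P.mean(0)*1000,1))
  ret = um.true_divide(
```

View pics/crop.png

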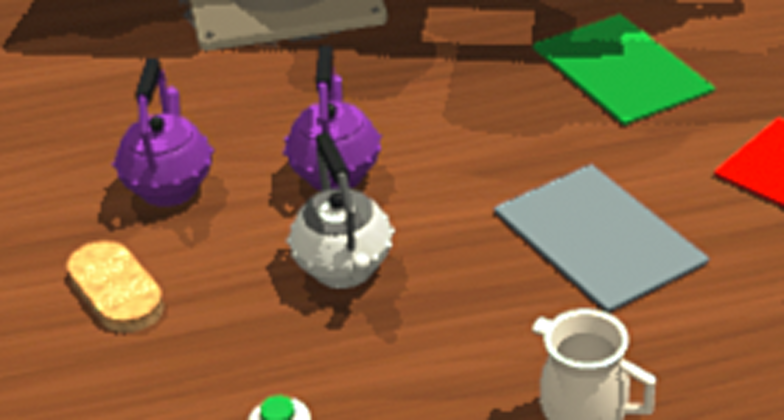

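The crop confirms it: aluminium teapot at crop (340,235), blue-grey slate at (600,235), cork stand at (115,285). Setting out toward the stand.

```bash
cat > go.py <<'E'
import sys
from h import *
from scipy.spatial.transform import Rotation as Ro
def go(*tg):
    s=ctrl.state(); R=Ro.from_quat(s['ee_rot']); x=s['tool_pos']
    y=R.as_matrix()[:,1]; print('pos',np.round(x,4),'yawY',round(np.degrees(np.arctan2(y[1],y[0])),1),'tilt',np.round(R.as_matrix()[:2,2],3),'t',round(s['t'],2),'op',round(s['opening'],4))
    for p,yaw in tg:
        a=np.radians(yaw); Y=np.array([np.cos(a),np.sin(a),0]); Z=np.array([0,0,-1.]); T=Ro.from_matrix(np.stack([np.cross(Y,Z),Y,Z],1))
        print(p,yaw,'->',np.round(R.inv().apply(np.array(p)-x),4),np.round((R.inv()*T).as_rotvec(),3))
if __name__=='__main__':
    a=list(map(float,sys.argv[1:])); go(*[(a[i:i+3],a[i+3]) for i in range(0,len(a),4)])
E
python3 go.py .45 .2 .25 0 .48 .0 .25 -35 .501 -.227 .15 -69
```

```text
pos [0.1638 0.5767 0.2523] yawY 74.1 tilt [-0.001 -0.002] t 0.1 op 0.0854
[0.45, 0.2, 0.25] 0.0 -> [-0.3783 -0.2842  0.0028] [-1.000e-03  1.000e-03  1.294e+00]
[0.48, 0.0, 0.25] -35.0 -> [-0.4618 -0.4684  0.0031] [-1.000e-03  1.000e-03  1.905e+00]
[0.501, -0.227, 0.15] -69.0 -> [-0.544  -0.6808  0.1034] [-1.000e-03  2.000e-03  2.498e+00]
```

Request:
{"api": "step_arm", "payload": {"increments": [[-0.38,-0.284,0.003,0,0,1.294,1],[-0.38,-0.284,0.003,0,0,1.294,1],[-0.38,-0.284,0.003,0,0,1.294,1],[-0.38,-0.284,0.003,0,0,1.294,1],[-0.38,-0.284,0.003,0,0,1.294,1],[-0.38,-0.284,0.003,0,0,1.294,1],[-0.38,-0.284,0.003,0,0,1.294,1],[-0.38,-0.284,0.003,0,0,1.294,1],[-0.38,-0.284,0.003,0,0,1.294,1],[-0.38,-0.284,0.003,0,0,1.294,1],[-0.462,-0.468,0.003,0,0,2.498,1],[-0.462,-0.468,0.003,0,0,2.498,1],[-0.462,-0.468,0.003,0,0,2.498,1],[-0.462,-0.468,0.003,0,0,2.498,1],[-0.544,-0.681,0.003,0,0,2.498,1],[-0.544,-0.681,0.003,0,0,2.498,1],[-0.544,-0.681,0.003,0,0,2.498,1],[-0.544,-0.681,0.003,0,0,2.498,1],[-0.544,-0.681,0.003,0,0,2.498,1],[-0.544,-0.681,0.003,0,0,2.498,1]]}}

```text
t: 1.77
tool_pos: [0.492, -0.1651, 0.25]
ee_rot: [0.984, 0.179, -0.0, -0.0]
ft_force: [0.5, 0.8, 0.9]
opening: 0.0852
finger_force: 0.0
```

```bash
python3 go.py .501 -.227 .17 -69
```

```text
pos [ 0.492  -0.1651  0.25  ] yawY -69.4 tilt [-0.  0.] t 1.77 op 0.0852
[0.501, -0.227, 0.17] -69.0 -> [-0.0134  0.0611  0.08  ] [-0.     0.    -0.006]
```

Request:
{"api": "step_arm", "payload": {"increments": [[-0.013,0.061,0.04,0,0,0,1],[-0.013,0.061,0.08,0,0,0,1],[-0.013,0.061,0.08,0,0,0,1],[-0.013,0.061,0.08,0,0,0,1],[-0.013,0.061,0.08,0,0,0,1],[-0.013,0.061,0.08,0,0,0,1],[-0.013,0.061,0.08,0,0,0,1]]}}

```text
t: 2.35
tool_pos: [0.5034, -0.2242, 0.1728]
ee_rot: [0.983, 0.183, 0.001, 0.001]
ft_force: [-0.1, 0.4, 0.8]
opening: 0.0854
finger_force: 0.0
```

```bash
cat > st.py <<'E'
from m import *
def stand(n='wrist',lo=.010,hi=.024,save=None):
    p,d,c=snap(n); W=world(c,d); hsv=cv2.cvtColor(p,cv2.COLOR_RGB2HSV); H,S,V=[hsv[...,i].astype(int) for i in range(3)]
    if save: cv2.imwrite(save,p[...,::-1])
    fit(W,big((d>0)&(H>15)&(H<32)&(V>120)&(W[...,2]>lo)&(W[...,2]<hi)),n+' stand'); return p,d,c,W,H,S,V
E
python3 - <<'E'
from st import *
from go import go
stand(save='pics/w1.png'); go(([.501,-.227,.02],-69))
E
```

```text
wrist stand 8024 c [ 499.5 -227.6] size [119.4  56. ] yaw 21.5 z 15.1 mean [ 502.7 -226.    15.1]
pos [ 0.5035 -0.2242  0.1728] yawY -68.9 tilt [ 0.003 -0.002] t 2.4 op 0.0852
[0.501, -0.227, 0.02] -69 -> [-0.0037  0.0012  0.1528] [ 0.003 -0.002  0.002]
```

View pics/w1.png

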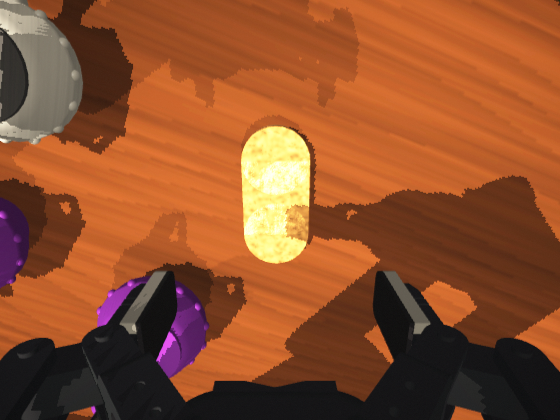

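Run:
```python
from m import *
from go import go
for n in ['scene','side']:
    f=np.load(f'pics/{n}.npz'); p,W,d=f['p'],f['W'],f['d']; hsv=cv2.cvtColor(p,cv2.COLOR_RGB2HSV); H=hsv[...,0].astype(int)
    k=(H>130)&(H<155)&(hsv[...,1]>120)&(d>0)&(W[...,2]>.01)&(W[...,0]>.3)&(W[...,0]<.6)
    q=W[k&(W[...,1]<-.1)]; print(n,q.min(0),q.max(0)); s=np.array([.5,-.2275]); print('clear',np.linalg.norm(q[:,:2]-s,axis=1).min())
    q=W[k&(W[...,1]>-.1)]; print(q.min(0),q.max(0))
go(([.500,-.2275,.06],-68.7),([.500,-.2275,.024],-68.7))
```

```text
scene [ 0.30000035 -0.2114036   0.01024228] [ 0.4111598  -0.11878347  0.13688231]
clear 0.10135240176187778
[ 0.3133543  -0.04744702  0.01093101] [0.55621587 0.04494957 0.14143944]
side [ 0.30004972 -0.21581216  0.0295237 ] [ 0.40632659 -0.1239139   0.13986921]
clear 0.10584358973013501
[ 0.30836611 -0.05176364  0.01326497] [0.42935634 0.0283585  0.138044  ]
pos [ 0.5035 -0.2242  0.1728] yawY -68.9 tilt [ 0.003 -0.002] t 2.4 op 0.0852
[0.5, -0.2275, 0.06] -68.7 -> [-0.0047  0.0015  0.1128] [ 0.003 -0.002 -0.004]
[0.5, -0.2275, 0.024] -68.7 -> [-0.0048  0.0014  0.1488] [ 0.003 -0.002 -0.004]
```

Request:
{"api": "step_arm", "payload": {"increments": [[-0.005,0.002,0.04,0,0,0,1],[-0.005,0.002,0.08,0,0,0,1],[-0.005,0.002,0.11,0,0,0,1],[-0.005,0.002,0.11,0,0,0,1],[-0.005,0.002,0.11,0,0,0,1],[-0.005,0.002,0.11,0,0,0,1]]}}

```text
t: 2.9
tool_pos: [0.5001, -0.2288, 0.0633]
ee_rot: [0.983, 0.183, 0.001, 0.001]
ft_force: [0.9, 1.1, 1.1]
opening: 0.0849
finger_force: 0.0
```

```bash
python3 go.py .5 -.2275 .024 -68.7
```

```text
pos [ 0.5001 -0.2288  0.0633] yawY -68.9 tilt [ 0.003 -0.002] t 2.9 op 0.0849
[0.5, -0.2275, 0.024] -68.7 -> [ 0.0003 -0.0013  0.0393] [ 0.003 -0.002 -0.004]
```

Request:
{"api": "step_arm", "payload": {"increments": [[0,-0.001,0.02,0,0,0,1],[0,-0.001,0.037,0,0,0,1],[0,-0.001,0.039,0,0,0,1],[0,-0.001,0.039,0,0,0,1],[0,-0.001,0.039,0,0,0,0.5],[0,-0.001,0.039,0,0,0,0.5],[0,-0.001,0.039,0,0,0,0.5],[0,-0.001,0.039,0,0,0,0.5],[0,-0.001,0.039,0,0,0,0.5],[0,-0.001,0.039,0,0,0,0.5]], "newtons": 35}}

```text
t: 3.73
tool_pos: [0.4993, -0.2282, 0.0235]
ee_rot: [0.983, 0.182, 0.001, 0.001]
ft_force: [-1.1, -0.7, 6.0]
opening: 0.055
finger_force: 36.6
```

Request:
{"api": "step_arm", "payload": {"increments": [[0,0,-0.03,0,0,0,0.5],[0,0,-0.06,0,0,0,0.5],[0,0,-0.1,0,0,0,0.5],[0,0,-0.14,0,0,0,0.5],[0,0,-0.17,0,0,0,0.5],[0,0,-0.2,0,0,0,0.5],[0,0,-0.21,0,0,0,0.5],[0,0,-0.21,0,0,0,0.5]]}}

```text
t: 4.4
tool_pos: [0.4997, -0.2284, 0.2358]
ee_rot: [0.983, 0.182, 0.003, 0.002]
ft_force: [-0.2, -0.1, -2.0]
opening: 0.0549
finger_force: 39.0
```

```bash
python3 go.py .55 .221 .24 -69.5
```

```text
pos [ 0.4997 -0.2284  0.2358] yawY -69.0 tilt [ 0.007 -0.004] t 4.4 op 0.0549
[0.55, 0.221, 0.24] -69.5 -> [ 0.2081 -0.4014 -0.0056] [ 0.006 -0.005  0.009]
```

Request:
{"api": "step_arm", "payload": {"increments": [[0.016,-0.032,0,0,0,0.01,0.5],[0.035,-0.067,0,0,0,0.01,0.5],[0.052,-0.1,0,0,0,0.01,0.5],[0.069,-0.134,0,0,0,0.01,0.5],[0.087,-0.167,0,0,0,0.01,0.5],[0.104,-0.2,0,0,0,0.01,0.5],[0.121,-0.234,0,0,0,0.01,0.5],[0.139,-0.267,0,0,0,0.01,0.5],[0.156,-0.301,0,0,0,0.01,0.5],[0.173,-0.334,0,0,0,0.01,0.5],[0.19,-0.366,0,0,0,0.01,0.5],[0.203,-0.391,0,0,0,0.01,0.5],[0.208,-0.401,0,0,0,0.01,0.5],[0.208,-0.401,0,0,0,0.01,0.5],[0.208,-0.401,0,0,0,0.01,0.5],[0.208,-0.401,0,0,0,0.01,0.5]]}}

```text
t: 5.73
tool_pos: [0.5478, 0.2203, 0.2299]
ee_rot: [0.984, 0.177, -0.001, 0.0]
ft_force: [-0.0, -0.3, -1.0]
opening: 0.0547
finger_force: 38.9
```

```bash
cat > sl.py <<'E'
from st import *
def run(save,lo=-.01,hi=.02):
    p,d,c,W,H,S,V=stand(lo=0.0,hi=.3,save=save)
    fit(W,big((d>0)&(H>80)&(H<125)&(S>20)&(V>60)&(W[...,2]>lo)&(W[...,2]<hi)),'slate')
E
python3 - <<'E'
from sl import run; from go import go
run('pics/w2.png'); go(([.55,.221,.1],-69.5),([.55,.221,.0325],-69.5))
E
```

```text
wrist stand 15207 c [574.3 236.8] size [ 58.1 115.4] yaw 115.6 z 221.3 mean [578.9 231.7 221.1]
slate 0 c [0. 0.] size [0. 0.] yaw 0.0 z nan mean [nan nan nan]
pos [0.548  0.2201 0.2304] yawY -69.6 tilt [-0.001 -0.001] t 5.78 op 0.0548
[0.55, 0.221, 0.1] -69.5 -> [ 0.0024 -0.0002  0.1304] [ 0.     0.002 -0.002]
[0.55, 0.221, 0.0325] -69.5 -> [ 0.0025 -0.0002  0.1979] [ 0.     0.002 -0.002]
  return _methods._mean(a, axis=axis, dtype=dtype,
  ret = ret.dtype.type(ret / rcount)
m.py:5: RuntimeWarning: Mean of empty slice.
  print(tag,m.sum(),'c',np.round(r[0],1),'size',np.round(r[1],1),'yaw',round(np.degrees(np.arctan2(l[1],l[0]))%180,1),'z',round(z*1000,1),'mean',np.round(P.mean(0)*1000,1))
  ret = um.true_divide(
```

View pics/w2.png

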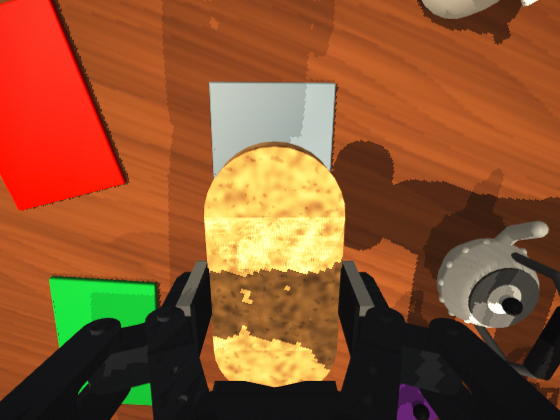

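The wrist view shows the held stand centred around (275,270), with the slate's far end behind it at (210–335, 83–175), parallel to it. I'll locate that visible end to correct the position.

Run:
```python
from m import *
from go import go
p,d,c=snap('wrist'); W=world(c,d); S=cv2.cvtColor(p,cv2.COLOR_RGB2HSV)[...,1]
k=(d>0)&(S<60)&(W[...,2]<.015); k[:, :195]=0; k[:,350:]=0; k[190:]=0
k=big(k); fit(W,k,'slate end')
u=np.array([np.cos(np.radians(20.5)),np.sin(np.radians(20.5))]); v=np.array([-u[1],u[0]]); P=W[k][:,:2]
print('along max',np.percentile(P@u,99.7),'across',np.percentile(P@v,[.5,99.5])); a=np.percentile(P@u,99.7)-.09; b=np.percentile(P@v,[.5,99.5]).mean(); print('centre',a*u+b*v)
q=(d>0)&(W[...,2]>.2)&(W[...,2]<.24)&(S>90); Q=W[q]; A=np.c_[Q[:,:2],np.ones(len(Q))]; print('stand plane',np.linalg.lstsq(A,Q[:,2],rcond=None)[0], 'along',np.percentile(Q[:,:2]@u,[.3,99.7]),'across',np.percentile(Q[:,:2]@v,[.3,99.7]))
s=ctrl.state(); print('tcp along',s['tool_pos'][:2]@u,s['tool_pos'][:2]@v)
```

```text
slate end 8436 c [587.9 237.2] size [ 89.4 119.9] yaw 110.4 z 7.1 mean [599.7 242.7   7.1]
along max 0.6784969533897185 across [-0.0425978   0.07551954]
centre [0.54546401 0.22151441]
stand plane [-0.01007257 -0.00222014  0.2279083 ] along [0.53979836 0.6503607 ] across [-0.01408511  0.04137315]
tcp along 0.5905673547334792 0.014134744732672538
```

Request:
{"api": "step_arm", "payload": {"increments": [[0,0,0.03,0,0,0,0.5],[0,0,0.07,0,0,0,0.5],[0,0,0.11,0,0,0,0.5],[0,0,0.15,0,0,0,0.5],[0,0,0.175,0,0,0,0.5],[0,0,0.185,0,0,0,0.5],[0,0,0.185,0,0,0,0.5],[0,0,0.185,0,0,0,0.5],[0,0,0.185,0,0,0,0.5]]}}

```text
t: 6.58
tool_pos: [0.5504, 0.2218, 0.0493]
ee_rot: [0.984, 0.177, 0.002, -0.0]
ft_force: [0.5, -0.5, -0.5]
opening: 0.0553
finger_force: 38.9
```

```bash
python3 go.py .5475 .221 .0315 -69.6
```

```text
pos [0.5504 0.2218 0.0493] yawY -69.6 tilt [0.004 0.001] t 6.58 op 0.0553
[0.5475, 0.221, 0.0315] -69.6 -> [-0.0031 -0.0002  0.0177] [ 0.    -0.004  0.   ]
```

Request:
{"api": "step_arm", "payload": {"increments": [[-0.002,0,0.006,0,0,0,0.5],[-0.002,0,0.011,0,0,0,0.5],[-0.002,0,0.014,0,0,0,0.5],[-0.002,0,0.016,0,0,0,0.5],[-0.002,0,0.017,0,0,0,0.5],[-0.002,0,0.017,0,0,0,0.5],[-0.002,0,0.017,0,0,0,0.5]]}}

```text
t: 7.17
tool_pos: [0.5466, 0.221, 0.0315]
ee_rot: [0.984, 0.178, 0.0, 0.0]
ft_force: [-9.6, -3.5, 19.1]
opening: 0.0552
finger_force: 41.1
```

Request:
{"api": "step_arm", "payload": {"increments": [[0,0,0,0,0,0,1],[0,0,0,0,0,0,1],[0,0,0,0,0,0,1],[0,0,0,0,0,0,1],[0,0,0,0,0,0,1],[0,0,-0.03,0,0,0,1],[0,0,-0.07,0,0,0,1],[0,0,-0.11,0,0,0,1],[0,0,-0.15,0,0,0,1],[0,0,-0.19,0,0,0,1],[0,0,-0.21,0,0,0,1],[0,0,-0.21,0,0,0,1],[0,0,-0.21,0,0,0,1]]}}

```text
t: 8.25
tool_pos: [0.5474, 0.2212, 0.2413]
ee_rot: [0.984, 0.177, 0.002, -0.0]
ft_force: [0.2, -0.6, -0.4]
opening: 0.0856
finger_force: 0.0
```

Run:
```python
from st import *; from go import go
p,d,c,W,H,S,V=stand(lo=.015,hi=.035,save='pics/w3.png')
k=(d>0)&(S<60)&(W[...,2]<.015)&(W[...,2]>.003)&(np.hypot(W[...,0]-.548,W[...,1]-.221)<.12); fit(W,big(k),'slate')
go(([.529,-.0215,.24],-85.5),([.529,-.0215,.18],-85.5))
```

```text
wrist stand 5816 c [547.1 220.6] size [119.7  56. ] yaw 21.1 z 23.1 mean [549.6 221.5  23.1]
slate 12971 c [545.9 222. ] size [179.2 119.4] yaw 19.9 z 7.1 mean [555.4 226.8   7.1]
pos [0.5463 0.2209 0.239 ] yawY -69.6 tilt [ 0. -0.] t 8.3 op 0.0852
[0.529, -0.0215, 0.24] -85.5 -> [-0.1009  0.2211 -0.001 ] [ 0.    -0.     0.278]
[0.529, -0.0215, 0.18] -85.5 -> [-0.1009  0.2211  0.059 ] [ 0.    -0.     0.278]
```

View pics/w3.png

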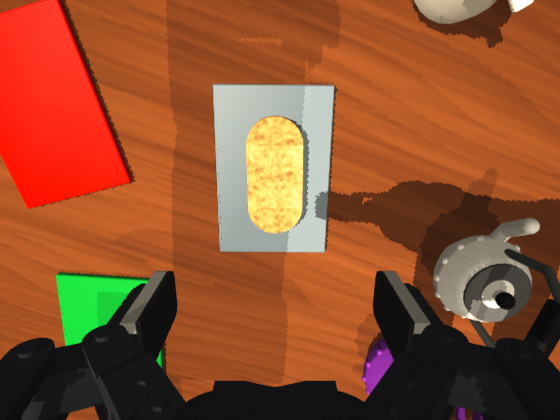

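The stand lies centred on the slate, at pixel (275,175), about 2 mm off and 1° out. Next is the teapot.

Request:
{"api": "step_arm", "payload": {"increments": [[-0.016,0.035,0,0,0,0.05,1],[-0.032,0.07,0,0,0,0.1,1],[-0.048,0.105,0,0,0,0.15,1],[-0.064,0.14,0,0,0,0.2,1],[-0.08,0.175,0,0,0,0.24,1],[-0.095,0.208,0,0,0,0.278,1],[-0.101,0.221,0,0,0,0.278,1],[-0.101,0.221,0,0,0,0.278,1],[-0.101,0.221,0,0,0,0.278,1],[-0.101,0.221,0,0,0,0.278,1]]}}

```text
t: 9.13
tool_pos: [0.5283, -0.0207, 0.2377]
ee_rot: [0.999, 0.039, -0.001, -0.0]
ft_force: [-0.4, -0.1, -0.2]
opening: 0.0849
finger_force: 0.0
```

Run:
```python
from m import *; from go import go
p,d,c=snap('wrist'); W=world(c,d); cv2.imwrite('pics/w4.png',p[...,::-1]); hsv=cv2.cvtColor(p,cv2.COLOR_RGB2HSV)
k=(d>0)&(hsv[...,2]<75)&(W[...,2]>.125)&(W[...,2]<.15)&(np.hypot(W[...,0]-.529,W[...,1]+.0215)<.06); fit(W,big(k),'bar')
k=(d>0)&(hsv[...,1]<60)&(W[...,2]>.02)&(W[...,2]<.08)&(np.hypot(W[...,0]-.529,W[...,1]+.0215)<.055); fit(W,big(k),'body')
k=(d>0)&(hsv[...,2]<75)&(W[...,2]>.08)&(W[...,2]<.094)&(np.hypot(W[...,0]-.529,W[...,1]+.0215)<.03); fit(W,big(k),'knob')
go(([.529,-.0215,.18],-85.5))
```

```text
bar 1386 c [524.8 -20.1] size [59.6 13.8] yaw 6.5 z 136.8 mean [525.1 -20.6 136.6]
body 6150 c [525. -20.] size [95.4 97.4] yaw 135.9 z 64.7 mean [535.3 -19.5  61.3]
knob 0 c [0. 0.] size [0. 0.] yaw 0.0 z nan mean [nan nan nan]
pos [ 0.5285 -0.0204  0.2381] yawY -85.4 tilt [-0.002  0.001] t 9.18 op 0.0854
[0.529, -0.0215, 0.18] -85.5 -> [0.0005 0.0012 0.0581] [-0.001  0.002  0.001]
  return _methods._mean(a, axis=axis, dtype=dtype,
  ret = ret.dtype.type(ret / rcount)
m.py:5: RuntimeWarning: Mean of empty slice.
  print(tag,m.sum(),'c',np.round(r[0],1),'size',np.round(r[1],1),'yaw',round(np.degrees(np.arctan2(l[1],l[0]))%180,1),'z',round(z*1000,1),'mean',np.round(P.mean(0)*1000,1))
  ret = um.true_divide(
```

View pics/w4.png

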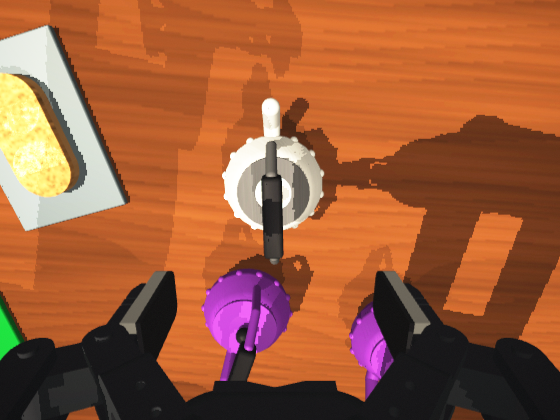

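```bash
python3 go.py .526 -.0203 .133 -84.3
```

```text
pos [ 0.5285 -0.0204  0.2381] yawY -85.4 tilt [-0.002  0.001] t 9.18 op 0.0854
[0.526, -0.0203, 0.133] -84.3 -> [-0.0023 -0.0002  0.1051] [-0.001  0.002 -0.02 ]
```

Request:
{"api": "step_arm", "payload": {"increments": [[-0.002,0,0.03,0,0,-0.02,1],[-0.002,0,0.06,0,0,-0.02,1],[-0.002,0,0.085,0,0,-0.02,1],[-0.002,0,0.1,0,0,-0.02,1],[-0.002,0,0.104,0,0,-0.02,1],[-0.002,0,0.104,0,0,-0.02,1],[-0.002,0,0.104,0,0,-0.02,1]]}}

```text
t: 9.77
tool_pos: [0.5274, -0.0209, 0.136]
ee_rot: [0.999, 0.05, 0.0, 0.0]
ft_force: [0.0, 0.4, 0.2]
opening: 0.0858
finger_force: 0.0
```

```bash
python3 go.py .526 -.0203 .133 -84.3
```

```text
pos [ 0.5274 -0.0209  0.136 ] yawY -84.3 tilt [0.001 0.   ] t 9.77 op 0.0858
[0.526, -0.0203, 0.133] -84.3 -> [-0.0013 -0.0007  0.003 ] [ 0.    -0.001  0.001]
```

Request:
{"api": "step_arm", "payload": {"increments": [[-0.001,-0.001,0.003,0,0,0,1],[-0.001,-0.001,0.003,0,0,0,0.4],[-0.001,-0.001,0.003,0,0,0,0.3],[-0.001,-0.001,0.003,0,0,0,0.2],[-0.001,-0.001,0.003,0,0,0,0.1],[-0.001,-0.001,0.003,0,0,0,0],[-0.001,-0.001,0.003,0,0,0,0],[-0.001,-0.001,0.003,0,0,0,0],[-0.001,-0.001,0.003,0,0,0,0],[-0.001,-0.001,0.003,0,0,0,0],[-0.001,-0.001,0.003,0,0,0,0],[-0.001,-0.001,0.003,0,0,0,0]], "newtons": 60}}

```text
t: 10.77
tool_pos: [0.526, -0.0207, 0.1325]
ee_rot: [0.999, 0.049, 0.0, -0.0]
ft_force: [-0.6, 0.8, 2.1]
opening: 0.0127
finger_force: 59.3
```

Request:
{"api": "step_arm", "payload": {"increments": [[0,0,-0.01,0,0,0,0],[0,0,-0.03,0,0,0,0],[0,0,-0.05,0,0,0,0],[0,0,-0.07,0,0,0,0],[0,0,-0.085,0,0,0,0],[0,0,-0.09,0,0,0,0],[0,0,-0.09,0,0,0,0]]}}

```text
t: 11.35
tool_pos: [0.5265, -0.0209, 0.2239]
ee_rot: [0.999, 0.049, 0.001, 0.0]
ft_force: [-0.0, 1.0, -3.8]
opening: 0.013
finger_force: 58.7
```

```bash
python3 go.py .547 .2208 .22 -69.5
```

```text
pos [ 0.5265 -0.0209  0.2239] yawY -84.3 tilt [ 0.002 -0.   ] t 11.35 op 0.013
[0.547, 0.2208, 0.22] -69.5 -> [ 0.0442 -0.2385  0.0038] [ 0.001 -0.002 -0.259]
```

Request:
{"api": "step_arm", "payload": {"increments": [[0.001,-0.008,0,0,0,-0.01,0],[0.005,-0.025,0,0,0,-0.03,0],[0.009,-0.05,0,0,0,-0.06,0],[0.014,-0.077,0,0,0,-0.08,0],[0.019,-0.104,0,0,0,-0.11,0],[0.024,-0.131,0,0,0,-0.14,0],[0.029,-0.158,0,0,0,-0.17,0],[0.034,-0.184,0,0,0,-0.2,0],[0.038,-0.207,0,0,0,-0.225,0],[0.041,-0.224,0,0,0,-0.245,0],[0.043,-0.234,0,0,0,-0.259,0],[0.044,-0.2385,0,0,0,-0.259,0],[0.044,-0.2385,0,0,0,-0.259,0],[0.044,-0.2385,0,0,0,-0.259,0],[0.044,-0.2385,0,0,0,-0.259,0],[0.044,-0.2385,0,0,0,-0.259,0],[0.044,-0.2385,0,0,0,-0.259,0]]}}

```text
t: 12.77
tool_pos: [0.5463, 0.2201, 0.2224]
ee_rot: [0.984, 0.177, 0.0, 0.0]
ft_force: [0.1, 0.6, -3.4]
opening: 0.0132
finger_force: 58.7
```

```bash
cat > tp.py <<'E'
from m import *; from go import go
def tea(z0):
  for n in ['scene','side']:
    p,d,c=snap(n); W=world(c,d); S=cv2.cvtColor(p,cv2.COLOR_RGB2HSV)[...,1]
    k=big((d>0)&(S<60)&(W[...,2]>z0+.035)&(W[...,2]<z0+.065)&(np.hypot(W[...,0]-.547,W[...,1]-.221)<.06)); P=W[k]
    # equator ring points: circle fit (radius free), spout side ignored by sitting at +-
    A=np.c_[2*P[:,:2],np.ones(len(P))]; s=np.linalg.lstsq(A,(P[:,:2]**2).sum(1),rcond=None)[0]; print(n,len(P),'centre',s[:2],'r',np.sqrt(s[2]+s[:2]@s[:2]))
    cv2.imwrite(f'pics/{n}_t.png',p[130:330,190:390,::-1] if n=='scene' else p[90:290,170:370,::-1])
E
python3 - <<'E'
from tp import *
s=ctrl.state(); tea(s['tool_pos'][2]-.1325); go(([.547,.2208,.1565],-69.5))
a=cv2.imread('pics/scene_t.png');b=cv2.imread('pics/side_t.png'); cv2.imwrite('pics/t1.png',cv2.resize(np.hstack([a,b]),None,fx=2,fy=2))
E
```

```text
scene 430 centre [0.55228131 0.21894807] r 0.03898169672421253
side 418 centre [0.54593633 0.21626417] r 0.039934649373932554
pos [0.5463 0.2203 0.2225] yawY -69.6 tilt [0. 0.] t 12.87 op 0.013
[0.547, 0.2208, 0.1565] -69.5 -> [ 0.0008 -0.0002  0.066 ] [ 0.    -0.    -0.001]
```

View pics/t1.png

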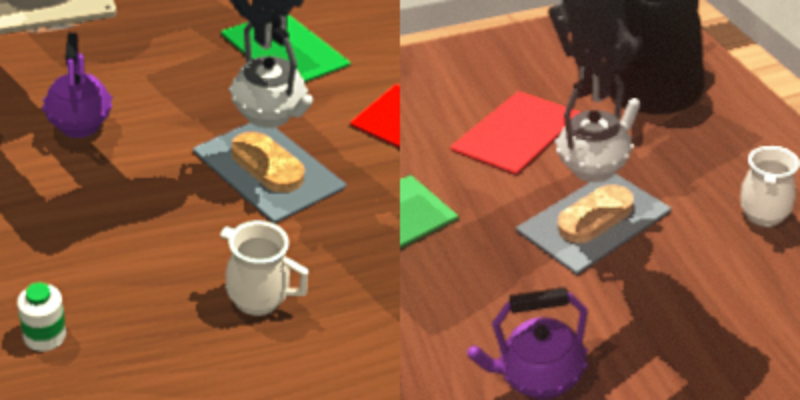

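Both views show the teapot hanging upright over the stand, at (268,90) on the left and (595,145) on the right. Lowering it.

Request:
{"api": "step_arm", "payload": {"increments": [[0.001,0,0.012,0,0,0,0],[0.001,0,0.026,0,0,0,0],[0.001,0,0.04,0,0,0,0],[0.001,0,0.049,0,0,0,0],[0.001,0,0.054,0,0,0,0],[0.001,0,0.056,0,0,0,0],[0.001,0,0.056,0,0,0,0],[0.001,0,0.056,0,0,0,0]]}}

```text
t: 13.53
tool_pos: [0.5475, 0.2214, 0.167]
ee_rot: [0.984, 0.178, 0.0, -0.0]
ft_force: [-0.3, 0.3, -2.5]
opening: 0.0133
finger_force: 58.7
```

```bash
python3 go.py .547 .2208 .1565 -69.5
```

```text
pos [0.5475 0.2214 0.167 ] yawY -69.5 tilt [0.001 0.   ] t 13.53 op 0.0133
[0.547, 0.2208, 0.1565] -69.5 -> [-0.0007  0.0004  0.0105] [ 0.    -0.001 -0.   ]
```

Request:
{"api": "step_arm", "payload": {"increments": [[0,0,0.002,0,0,0,0],[0,0,0.004,0,0,0,0],[0,0,0.0055,0,0,0,0],[0,0,0.007,0,0,0,0],[0,0,0.008,0,0,0,0],[0,0,0.009,0,0,0,0],[0,0,0.009,0,0,0,0],[0,0,0.009,0,0,0,0]]}}

```text
t: 14.2
tool_pos: [0.547, 0.2213, 0.1572]
ee_rot: [0.984, 0.178, -0.0, 0.0]
ft_force: [-0.4, -0.3, -2.8]
opening: 0.0127
finger_force: 58.7
```

Request:
{"api": "step_arm", "payload": {"increments": [[0,0,0.0005,0,0,0,0],[0,0,0.001,0,0,0,0],[0,0,0.001,0,0,0,0],[0,0,0.001,0,0,0,0]]}}

```text
t: 14.53
tool_pos: [0.5472, 0.2214, 0.1566]
ee_rot: [0.984, 0.178, 0.0, -0.0]
ft_force: [-0.2, 0.2, -1.6]
opening: 0.013
finger_force: 58.9
```

Request:
{"api": "step_arm", "payload": {"increments": [[0,0,0.0005,0,0,0,0],[0,0,0.0005,0,0,0,0],[0,0,0.0005,0,0,0,0]]}}

```text
t: 14.78
tool_pos: [0.5474, 0.2215, 0.1565]
ee_rot: [0.984, 0.178, 0.001, -0.0]
ft_force: [-1.6, -0.3, 3.2]
opening: 0.013
finger_force: 59.7
```

Contact is made. Now I open slowly and then retreat.

Request:
{"api": "step_arm", "payload": {"increments": [[0,0,0,0,0,0,0.25],[0,0,0,0,0,0,0.5],[0,0,0,0,0,0,0.75],[0,0,0,0,0,0,1],[0,0,0,0,0,0,1],[0,0,0,0,0,0,1],[0,0,0,0,0,0,1],[0,0,0,0,0,0,1],[0,0,-0.02,0,0,0,1],[0,0,-0.05,0,0,0,1],[0,0,-0.08,0,0,0,1],[0,0,-0.11,0,0,0,1],[0,0,-0.12,0,0,0,1],[0,0,-0.12,0,0,0,1],[0,0,-0.12,0,0,0,1]]}}

```text
t: 16.03
tool_pos: [0.5472, 0.2214, 0.2757]
ee_rot: [0.984, 0.178, 0.0, -0.0]
ft_force: [-0.5, -0.0, -1.1]
opening: 0.0857
finger_force: 0.0
```

Run:
```python
from tp import *
tea(.024); p,d,c=snap('wrist'); W=world(c,d); cv2.imwrite('pics/w5.png',p[...,::-1]); V=cv2.cvtColor(p,cv2.COLOR_RGB2HSV)[...,2]
k=(d>0)&(V<75)&(W[...,2]>.145)&(W[...,2]<.175)&(np.hypot(W[...,0]-.547,W[...,1]-.221)<.06); fit(W,big(k),'bar')
go()
b=cv2.resize(np.hstack([cv2.imread('pics/scene_t.png'),cv2.imread('pics/side_t.png')]),None,fx=2,fy=2); cv2.imwrite('pics/t2.png',b)
```

```text
scene 409 centre [0.55209026 0.22127662] r 0.04008779092090287
side 372 centre [0.54777278 0.21912541] r 0.04121517747184768
bar 1485 c [542.6 219.9] size [68.4 13.7] yaw 20.2 z 160.8 mean [547.4 221.7 160.6]
pos [0.546  0.221  0.2732] yawY -69.5 tilt [-0.004 -0.001] t 16.18 op 0.0854
```

View pics/t2.png

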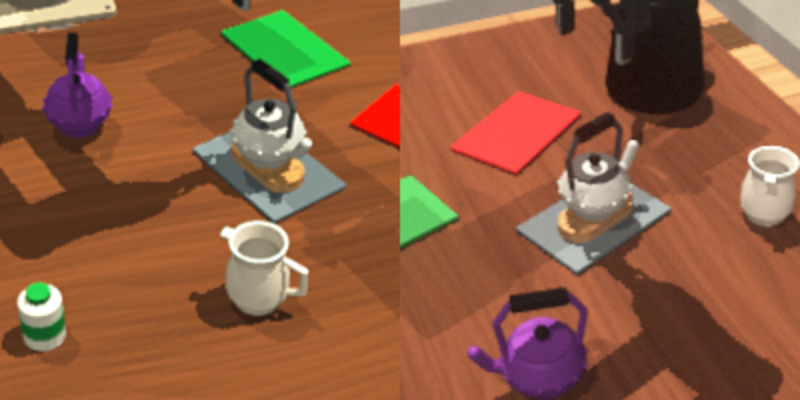

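The teapot stands upright and centred on the stand, at (268,130) on the left and (595,190) on the right, within about 5 mm. The jug hasn't moved and the arm is clear, so I'm handing in.

```bash
python3 -c "
from rig import ctrl
print(ctrl.close_job())"
```

```text
the job is handed in; nothing more can be done
None
```

The stand lies along the slate, about 2 mm off its middle, with the teapot upright and let go about 5 mm from the stand's centre; the jug was not touched, and I handed the job in at about 16 s without being shown a verdict.

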